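# Put four bottles away in a graded rack in order of size

### The job

Put the four closed bottles on the worktop away in the metal bottle rack, lined up in order of size: the largest in the widest hole, and so on down to the smallest in the narrowest, each standing upright on the rack's floor. Keep the bottles upright all the way, set them down rather than dropping them, and leave the tall wash bottle standing where it is.

Things in the scene. Friction and masses are not known exactly. Their poses are not given: they have to be found in the camera images.
- rack: Bottle rack of two aluminium sheets, 96 x 266 mm, 29 mm high, fixed; its direction varies widely. Bottles stand on the lower sheet (floor 7 mm above the worktop); the upper sheet (6 mm thick, top at 29 mm) has one row of four round through holes, graded in width from end to end, 8 mm of metal between them. Origin: centre, at worktop level; z up, y along the row to the widest hole.
- rack_hole_1 (a point): Centre of the widest hole, 74 mm across, at the rack's floor (7 mm above the worktop, 22 mm below the top sheet's upper face). At y = +86 mm in the rack's frame.
- rack_hole_2 (a point): Centre of the second hole, 59 mm across, at the rack's floor. At y = +11.5 mm in the rack's frame.
- rack_hole_3 (a point): Centre of the third hole, 49 mm across, at the rack's floor. At y = -50.5 mm in the rack's frame.
- rack_hole_4 (a point): Centre of the narrowest hole, 40 mm across, at the rack's floor. At y = -103 mm in the rack's frame.
- bottle_1: Largest bottle: round white plastic bottle with a screw cap, 62 mm in diameter, 125 mm high with the cap (cap 39 mm across, from 105 mm up), about 0.21 kg; grip with the fingertips 55 to 65 mm above its underside, so that the gripper clears the cap. Loose, standing. Origin: centre of its underside; z up the bottle.
- bottle_2: Second bottle: round amber bottle with a screw cap, 47 mm in diameter, 98 mm high with the cap (cap 29 mm across, from 82 mm up), about 0.13 kg; grip with the fingertips 32 to 40 mm above its underside. Loose, standing. The four bottles start in any order in a loose row from left to right, about 110 mm apart. Origin: centre of its underside; z up the bottle.
- bottle_3: Third bottle: round white plastic bottle with a screw cap, 37 mm in diameter, 72 mm high with the cap (cap 23 mm across, from 60 mm up), about 0.06 kg; grip the body with the fingertips 25 to 30 mm above its underside, so that they stay above the rack's top sheet. Loose, standing. Origin: centre of its underside; z up the bottle.
- bottle_4: Smallest bottle: small round white plastic bottle with a white screw cap, 28 mm in diameter, 58 mm high with the cap (cap 25 mm across, from 45 mm up), about 0.03 kg; grip with the fingertips 25 to 30 mm above its underside. Loose, standing. Origin: centre of its underside; z up the bottle.
- wash_bottle: Bystander: tall squeeze wash bottle with a bent spout, 182 mm high, loose, behind the rack. Origin: centre of its outline's underside; the round body, 66 mm across, is 20 mm to its own -y. Not to be moved. (Beside it is the monitor, part of the room: its screen's front is at x = 0.58 m, from y = -0.34 to 0.12 m, z = 0.13 m up.)

How it is judged:
By the outcome, as a careful person would: the job done as asked, in the order asked, and still so for the second after the job is handed in, with the robot touching nothing.
It also fails if it takes over 125 s, if anything falls off the work surface, if the arm or the gripper's body presses on something with over 40 N, if the wrist force passes 120 N, or if a joint passes its speed limit or range.

### The arm

A 7-joint arm with a two-finger parallel gripper is mounted at the origin on a cart in front of the work surface, level with it; the furniture and walls round the work are solid. World frame = base frame: x ahead of the robot, y to its left, z up, the work surface at z = 0. Lengths are in m, angles in rad, forces in N, time in s.
With the tool pointing down it reaches from about 0.425 to 0.925 m from the base axis. Payload 6.8 kg.
Tool frame: the origin (TCP) lies midway between the tips of the shut fingers; the grasp point (between the pads) lies 19 mm behind it; z points along the fingers, y is the line along which they close (so a half turn about z gives the same grasp; the last joint's range is limited). The gripper opens to 85 mm and grips with 20 to 120 N. Pads are 22 mm wide; open, the fingers measure 114 mm over their backs; the gripper's body (76 mm by 85 mm) begins 54 mm behind the grasp point. The pads swing forward as they close: fully open they stand 13 mm farther back than shut.
Start: joints at [1.002, 0.477, 0.022, 1.555, -0.011, 1.109, -0.083], TCP at [0.3, -0.605, 0.231] pointing down, gripper open.
Joint ranges: [-2.96, 2.96], [-0.34, 2.1], [-1.41, 1.46], [0.24, 2.44], [-1.37, 4.51], [0.17, 1.92], [-2.96, 2.96]. Speed limits (rad/s): [2.39, 2.39, 3.14, 3.14, 3.14, 3.14, 3.14].

### API

Orientations are given as a rotation vector (axis times angle).
In Python, from bench import status, vision, r gives the robot as it stands. The module is installed in compiled form; this text tells all that it offers.
- The arm moves only by the shell command python3 -m handwheel 'ROWS' [OPENING] [FORCE]. ROWS is JSON, a list of rows, each an object with "dp": the shift along the tool's x, y, z in m, a list of three; "delta_rot": the turn, a rotation vector about the tool's x, y, z in rad, a list of three. In form: [{"dp": [x, y, z], "delta_rot": [rx, ry, rz]}, ...]. A call has 1 to 12 rows; each row is the pose to reach, as a shift and turn from the pose commanded when the call began, along the tool's axes at that moment; what a row does not reach only later rows make up. A row lasts 1/8 s, in which the tool goes at most 62.5 mm and 10.7 degrees, less where a joint would pass 70% of its speed; a pose out of reach is approached as far as the arm can. A call with a gripper value outside its range is refused whole. OPENING is the opening, from 0 (shut) to 1 (fully open), set as the call begins (- or left out, the last holds). The fingers move at their own pace and stop on an object; FORCE is the grip in N (left out, the last holds). Time passes only in rows, so rows that repeat a pose let the fingers close. It gives the time, the measured TCP pose, the force, the opening and the grip force at its end, in the units of the state.
- status.get_obs(): the state, without advancing time (a new reading comes with each control period).
- vision.grab_frame(name): name is "scene" or "top" or "wrist"; returns a dict with "img" (400x640x3 uint8, blue, green, red), "fovy" (degrees; the focal length in pixels is half the picture's height over the tangent of half this angle, whatever the lens; pixels are square), "cx", "cy" (the principal point, pixels), "distortion" ([k1, k2, p1, p2, k3] as OpenCV has them; the pictures are not rectified), "world_from_camera" (4x4, takes a point from camera to world coordinates). Camera axes: x right, y up, looking along -z (the intrinsics and any distortion apply to the point x, -y, -z); pixel columns grow to the right and rows downward; lengths in m; the calibration is good to about 2 mm. A picture is of the moment at which its call begins. There is no depth.
- r.hand_in(): hands the job in; it is judged then, once.
The state is a dict: "clock": time; "joints": joint angles; "qvel": joint speeds; "tau": joint torques, N m; "tcp_pos": TCP position; "orientation": TCP orientation; "contact_force": force on the tool from outside, world axes, zero at the start; "moment": the same for the moment, N m; "grip_width": finger opening in m; "gripper_force": force on a finger pad.
Only numpy, scipy, OpenCV 4.12 (cv2) and the standard library are available. Lean on these libraries where they do the work, as an engineer would, in place of code of your own. Each camera call takes 0.05 s, during which the arm holds its last target. There are 200 camera calls.

## Working session

There is one attempt and no reset: what is moved stays moved. The work goes in short steps, Python scripts to look and compute and a shell command to move; the robot and the scene stay as the last step left them, time stands still between calls to the robot, and variables do not carry over. Pictures are saved under pics/ and viewed, at most 17 in all, crops included, and the job is handed in when it is done.

```bash
mkdir -p pics; cat > h.py <<'E'
import numpy as np, cv2
from bench import status, vision
from scipy.spatial.transform import Rotation as R
def save(n):
    f=vision.grab_frame(n); return f
def K(f):
    h=f["img"].shape[0]; F=h/2/np.tan(np.radians(f["fovy"])/2)
    return np.array([[F,0,f["cx"]],[0,F,f["cy"]],[0,0,1]])
def ray(f,uv):
    p=cv2.undistortPoints(np.array([[uv]],float),K(f),np.array(f["distortion"],float))[0,0]
    T=np.array(f["world_from_camera"]); d=T[:3,:3]@np.array([p[0],-p[1],-1]); return T[:3,3],d/np.linalg.norm(d)
def atz(f,uv,z):
    o,d=ray(f,uv); return o+d*(z-o[2])/d[2]
def proj(f,P):
    T=np.linalg.inv(np.array(f["world_from_camera"])); p=np.atleast_2d(P)@T[:3,:3].T+T[:3,3]
    p=p*[1,-1,-1]; return cv2.projectPoints(p,np.zeros(3),np.zeros(3),K(f),np.array(f["distortion"],float))[0][:,0]
def tri(rays):
    A=np.zeros((3,3));b=np.zeros(3)
    for o,d in rays:
        M=np.eye(3)-np.outer(d,d);A+=M;b+=M@o
    return np.linalg.solve(A,b)
E
python3 - <<'E'
from h import *
import pickle
fs={}
for n in("scene","top"):
    f=vision.grab_frame(n); fs[n]=f; cv2.imwrite(f"pics/{n}0.png",f["img"]); print(n,f["fovy"],f["distortion"],np.round(f["world_from_camera"],3).tolist())
pickle.dump(fs,open("f0.pkl","wb"))
o=status.get_obs(); print(o)
print(R.from_rotvec(o["orientation"]).as_matrix().round(3))
E
```

```text
scene 51.01693891138271 [-0.09466214  0.          0.          0.          0.        ] [[1.0, 0.002, 0.002, 0.566], [0.001, 0.373, -0.928, -0.918], [-0.003, 0.928, 0.373, 0.423], [0.0, 0.0, 0.0, 1.0]]
top 42.72723195281779 [-0.15671971  0.          0.          0.          0.        ] [[-0.027, 0.997, -0.075, 0.48], [-1.0, -0.026, 0.015, 0.008], [0.013, 0.076, 0.997, 1.289], [0.0, 0.0, 0.0, 1.0]]
{'clock': 0.1, 'joints': array([ 1.00191623,  0.47773119,  0.02236992,  1.55634356, -0.01147335,
        1.10932316, -0.08313129]), 'qvel': array([ 0.00079293, -0.00212342,  0.00094581, -0.00098849, -0.00073095,
        0.00122905, -0.00063689]), 'tau': array([ 4.45871367e-03, -5.97758067e+01,  1.61375351e+00, -2.81953347e+01,
        1.28751813e-02,  4.97459143e-03,  3.84910749e-06]), 'tcp_pos': array([ 0.29986541, -0.60413634,  0.23041807]), 'orientation': array([-3.05704500e+00, -7.17006767e-01,  8.41185407e-04]), 'contact_force': array([ 1.00176385, -0.26033481, -0.2369973 ]), 'moment': array([-0.0165895 , -0.01017315, -0.00256034]), 'gripper_force': 0.0, 'grip_width': 0.0854846622502738}
[[ 0.896  0.445 -0.001]
 [ 0.445 -0.896  0.001]
 [-0.    -0.002 -1.   ]]
```

View pics/scene0.png

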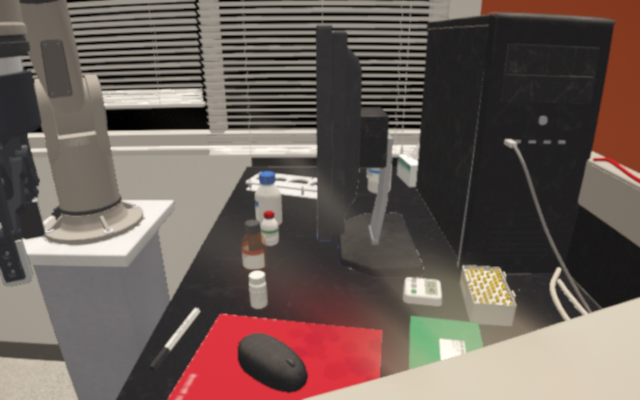

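View pics/top0.png

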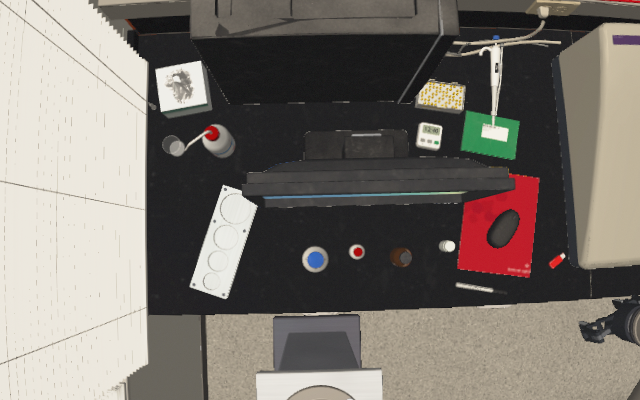

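The top view shows the rack at the left, with its widest hole at (238,208) and narrowest at (208,281). Caps left to right: blue, bottle 1 (315,259); red, bottle 3 (357,251); amber, bottle 2 (402,257); white, bottle 4 (447,245). The wash bottle is at (217,140). Next I'll enlarge both views.

```bash
python3 - <<'E'
from h import *
import pickle
fs=pickle.load(open("f0.pkl","rb"))
def c(n,x,y,w,h,s): return cv2.resize(fs[n]["img"][y:y+h,x:x+w],None,fx=s,fy=s,interpolation=cv2.INTER_CUBIC)
cv2.imwrite("pics/c_top.png",np.vstack([c("top",290,230,180,50,4),]))
cv2.imwrite("pics/c_rack.png",c("top",180,175,100,130,4.5))
cv2.imwrite("pics/c_scene.png",c("scene",225,160,110,150,4))
E
```

```text
(no output)
```

View pics/c_top.png

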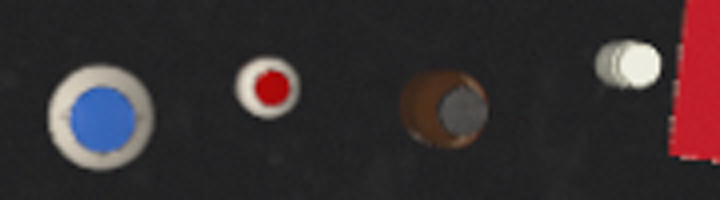

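View pics/c_rack.png

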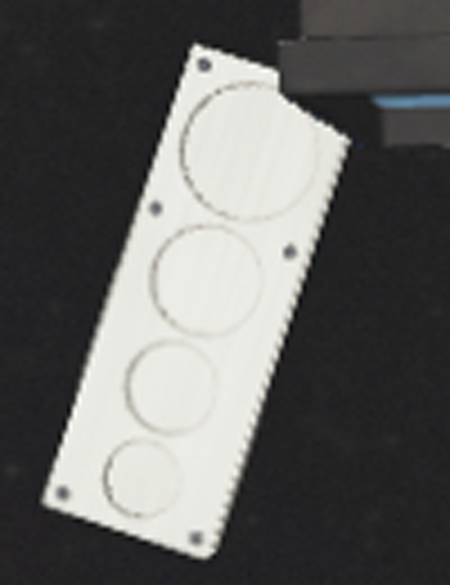

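View pics/c_scene.png

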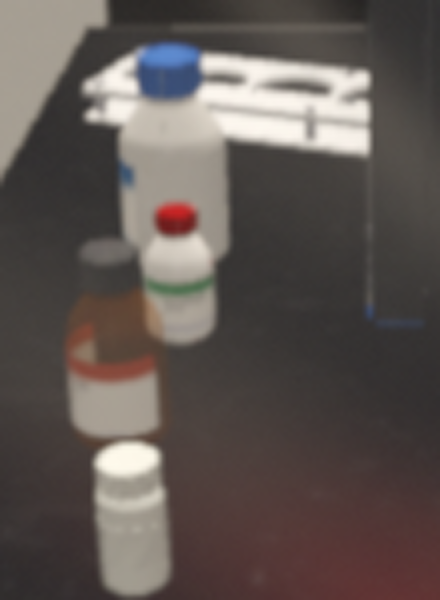

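```bash
python3 - <<'E'
from h import *
import pickle
fs=pickle.load(open("f0.pkl","rb"));t,s=fs["top"],fs["scene"]
def cc(u,x0,y0,k): return [(u[0]+.5)/k-.5+x0,(u[1]+.5)/k-.5+y0]
T={1:(102,119),3:(272,88),2:(463,110),4:(639,65)};S={1:(168,54),3:(175,212),2:(105,250),4:(128,460)}
H={1:.125,2:.098,3:.072,4:.058}
for i in T:
    a=cc(T[i],290,230,4);b=cc(S[i],225,160,4)
    print(i,"tri",tri([ray(t,a),ray(s,b)]).round(4),"top@H",atz(t,a,H[i]).round(4))
print("C",tri([ray(t,cc((212,557),180,175,4.5)),ray(s,cc((84,86),225,160,4))]).round(4))
hs=[atz(t,cc(u,180,175,4.5),.029) for u in[(250,151),(207,280),(171,387),(142,478)]]
y=np.array([.086,.0115,-.0505,-.103]);P=np.array(hs)[:,:2]
# fit origin + direction
def res(p): return ((p[:2]+np.outer(y,[np.cos(p[2]),np.sin(p[2])]))-P).ravel()
from scipy.optimize import least_squares
q=least_squares(res,[.5,.3,0]);p=q.x;print("rack",p,"res mm",(q.fun*1000).round(1))
print("holes",(p[:2]+np.outer(y,[np.cos(p[2]),np.sin(p[2])])).round(4).tolist())
for u in[(195,43),(43,503),(212,558)]: print(atz(t,cc(u,180,175,4.5),.029).round(4))
print("monitor corner",proj(t,[[.58,.12,.13],[.58,.12,.4],[.58,-.34,.13]]))
E
```

```text
1 tri [0.436  0.0024 0.1252] top@H [0.4366 0.0025 0.125 ]
3 tri [ 0.4496 -0.0996  0.07  ] top@H [ 0.4501 -0.0993  0.072 ]
2 tri [ 0.4327 -0.209   0.098 ] top@H [ 0.4344 -0.2087  0.098 ]
4 tri [ 0.4563 -0.3259  0.0566] top@H [ 0.4563 -0.3255  0.058 ]
C [0.3424 0.2216 0.0303]
rack [ 0.48316342  0.22527978 -0.34122239] res mm [ 0.1  0.   0.2 -0.  -0.1 -0.2 -0.2  0.2]
holes [[0.5642, 0.1965], [0.494, 0.2214], [0.4356, 0.2422], [0.3861, 0.2597]]
[0.6247 0.2262 0.029 ]
[0.3735 0.3149 0.029 ]
[0.3419 0.2219 0.029 ]
monitor corner [[261.8476505  197.56712444]
 [246.77055717 184.76160232]
 [461.41208217 192.44483718]]
```

```bash
cat >> h.py <<'E'
HOLE={1:(.5642,.1965),2:(.494,.2214),3:(.4356,.2422),4:(.3861,.2597)}
BOT={1:(.4363,.0025),2:(.434,-.2088),3:(.45,-.0995),4:(.4563,-.3257)}
def go(p,yaw=None):
    """print dp, delta_rot to bring TCP to p; yaw = world angle (deg) of tool y, tool down"""
    o=status.get_obs(); M=R.from_rotvec(o["orientation"]).as_matrix()
    dp=M.T@(np.array(p)-o["tcp_pos"])
    dr=np.zeros(3)
    if yaw is not None:
        a=np.radians(yaw); y=np.array([np.cos(a),np.sin(a),0]); z=np.array([0,0,-1.]); G=np.stack([np.cross(y,z),y,z],1)
        dr=R.from_matrix(M.T@G).as_rotvec()
    print("tcp",o["tcp_pos"].round(4),"dp",dp.round(4).tolist(),"dr",dr.round(4).tolist(),"t",round(o["clock"],2))
E
python3 - <<'E'
from h import *
f=vision.grab_frame("wrist"); o=status.get_obs(); M=R.from_rotvec(o["orientation"]).as_matrix()
T=np.array(f["world_from_camera"]); print("cam in tool",(M.T@(T[:3,3]-o["tcp_pos"])).round(3),(M.T@T[:3,:3]).round(3).tolist(),f["fovy"])
for y in(70.45,-109.55): go([.4363,.0025,.231],y)
t=__import__("pickle").load(open("f0.pkl","rb"))["top"]; print("wash approx",atz(t,(217,140),.1),atz(t,(212,131),.18),atz(t,(190,149),.17))
E
```

```text
cam in tool [ 0.079 -0.001 -0.143] [[-0.001, 0.952, 0.306], [1.0, 0.001, 0.001], [0.0, 0.306, -0.952]] 63.52574410308648
tcp [ 0.2999 -0.6042  0.2305] dp [0.3919, -0.4828, 0.0002] dr [-0.0008, -0.0016, -2.3396] t 0.15
tcp [ 0.2999 -0.6042  0.2305] dp [0.3919, -0.4828, 0.0002] dr [-0.0013, 0.0006, 0.802] t 0.15
wash approx [0.72224023 0.22728262 0.1       ] [0.72662328 0.22365102 0.18      ] [0.68962047 0.27545468 0.17      ]
```

```bash
Z='{"dp":[0.392,-0.483,0],"delta_rot":[-0.001,-0.002,-2.34]}'
python3 -m handwheel '[{"dp":[0.392,-0.483,0],"delta_rot":[-0.001,-0.002,-2.34]},{"dp":[0.392,-0.483,0],"delta_rot":[-0.001,-0.002,-2.34]},{"dp":[0.392,-0.483,0],"delta_rot":[-0.001,-0.002,-2.34]},{"dp":[0.392,-0.483,0],"delta_rot":[-0.001,-0.002,-2.34]},{"dp":[0.392,-0.483,0],"delta_rot":[-0.001,-0.002,-2.34]},{"dp":[0.392,-0.483,0],"delta_rot":[-0.001,-0.002,-2.34]},{"dp":[0.392,-0.483,0],"delta_rot":[-0.001,-0.002,-2.34]},{"dp":[0.392,-0.483,0],"delta_rot":[-0.001,-0.002,-2.34]},{"dp":[0.392,-0.483,0],"delta_rot":[-0.001,-0.002,-2.34]},{"dp":[0.392,-0.483,0],"delta_rot":[-0.001,-0.002,-2.34]},{"dp":[0.392,-0.483,0],"delta_rot":[-0.001,-0.002,-2.34]},{"dp":[0.392,-0.483,0],"delta_rot":[-0.001,-0.002,-2.34]}]' 1 30
python3 -c "
from h import *
go([.4363,.0025,.231],70.45);print(status.get_obs()['joints'].round(2))"
```

```text
clock: 1.65
tcp_pos: [0.4364, 0.0033, 0.2312]
orientation: [0.658, 3.071, -0.002]
contact_force: [0.3, -0.0, -0.8]
grip_width: 0.085
gripper_force: 0.0
tcp [0.4364 0.0033 0.2312] dp [-0.0002, -0.0008, 0.0002] dr [-0.0012, 0.0011, -0.0811] t 1.65
[ 0.49  0.13 -0.68  2.06  0.1   0.98  0.9 ]
```

```bash

python3 -m handwheel '[{"dp":[0,-0.001,0],"delta_rot":[-0.001,0.001,-0.081]},{"dp":[0,-0.001,0],"delta_rot":[-0.001,0.001,-0.081]}]'
python3 -c "
from h import *
import pickle
f=vision.grab_frame('wrist');pickle.dump(f,open('w1.pkl','wb'));cv2.imwrite('pics/w1.png',f['img'])
o=status.get_obs();print(o['tcp_pos'],proj(f,[[.4363,.0025,.125],[.45,-.0995,.072]]+[list(o['tcp_pos'])]))
go([.4363,.0025,.231],70.45)"
```

```text
clock: 1.9
tcp_pos: [0.4359, 0.0013, 0.2312]
orientation: [-0.548, -3.093, 0.0]
contact_force: [0.1, 0.1, 0.8]
grip_width: 0.0855
gripper_force: 0.0
[0.4359447  0.0012923  0.23117578] [[318.82147961 201.12452283]
 [228.5992721  230.57471181]
 [317.0264172  266.14403051]]
tcp [0.4359 0.0013 0.2312] dp [0.0001, 0.0013, 0.0002] dr [-0.0002, 0.0, -0.0107] t 1.95
```

View pics/w1.png

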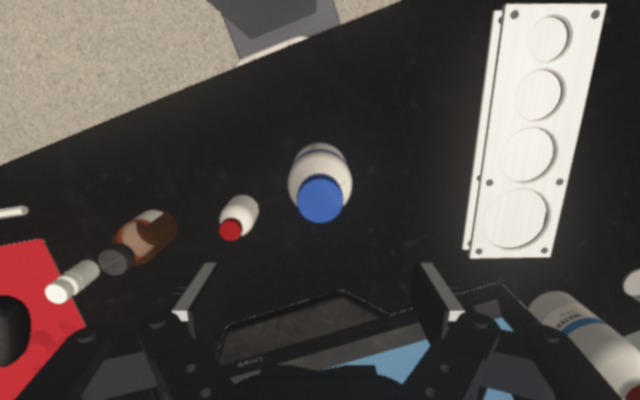

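The wrist view shows blue cap 1 at (320,199), red cap 3 at (231,229), amber cap 2 at (116,261) and white cap 4 at (57,293). Rack holes 1 to 4 are at about (516,217), (528,155), (540,94) and (550,38). I'll cross-check these against the top view.

```bash
python3 - <<'E'
from h import *
import pickle
f=pickle.load(open("w1.pkl","rb"));t=pickle.load(open("f0.pkl","rb"))["top"]
H={1:.125,2:.098,3:.072,4:.058}
for i,u in{1:(320,199),3:(231,229),2:(116,261),4:(57,293)}.items(): print(i,atz(f,u,H[i]).round(4),BOT[i])
for i,u in{1:(516,217),2:(528,155),3:(540,94),4:(550,38)}.items():
    p=atz(f,u,.029); o,d=ray(t,proj(t,[*HOLE[i],.029])[0]); print("hole",i,p.round(4),HOLE[i],"tri",tri([(o,d),ray(f,u)]).round(4))
go([*BOT[1],.057],70.45)
E
```

```text
1 [0.4349 0.004  0.125 ] (0.4363, 0.0025)
3 [ 0.4493 -0.0965  0.072 ] (0.45, -0.0995)
2 [ 0.4338 -0.2036  0.098 ] (0.434, -0.2088)
4 [ 0.4564 -0.3232  0.058 ] (0.4563, -0.3257)
hole 1 [0.5609 0.1976 0.029 ] (0.5642, 0.1965) tri [0.5637 0.1982 0.0254]
hole 2 [0.4939 0.2219 0.029 ] (0.494, 0.2214) tri [0.4939 0.2214 0.0295]
hole 3 [0.4353 0.2435 0.029 ] (0.4356, 0.2422) tri [0.4353 0.2421 0.0309]
hole 4 [0.3864 0.2607 0.029 ] (0.3861, 0.2597) tri [0.3863 0.2593 0.0311]
tcp [0.4359 0.0013 0.2312] dp [0.0001, 0.0013, 0.1742] dr [-0.0002, 0.0, -0.0107] t 1.95
```

```bash

python3 -m handwheel '[{"dp":[0,0.001,0.05],"delta_rot":[0,0,-0.011]},{"dp":[0,0.001,0.1],"delta_rot":[0,0,-0.011]},{"dp":[0,0.001,0.135],"delta_rot":[0,0,-0.011]},{"dp":[0,0.001,0.16],"delta_rot":[0,0,-0.011]},{"dp":[0,0.001,0.174],"delta_rot":[0,0,-0.011]},{"dp":[0,0.001,0.174],"delta_rot":[0,0,-0.011]}]'
python3 -m handwheel '[{"dp":[0,0,0],"delta_rot":[0,0,0]},{"dp":[0,0,0],"delta_rot":[0,0,0]},{"dp":[0,0,0],"delta_rot":[0,0,0]},{"dp":[0,0,0],"delta_rot":[0,0,0]},{"dp":[0,0,0],"delta_rot":[0,0,0]},{"dp":[0,0,0],"delta_rot":[0,0,0]},{"dp":[0,0,0],"delta_rot":[0,0,0]}]' 0 30
python3 -c "
from h import *
go([*BOT[1],.057],70.45)"
```

```text
clock: 2.7
tcp_pos: [0.4361, 0.0024, 0.0569]
orientation: [-0.53, -3.095, 0.001]
contact_force: [0.0, -0.6, -0.3]
grip_width: 0.0851
gripper_force: 0.0
clock: 3.58
tcp_pos: [0.4374, 0.0023, 0.0585]
orientation: [0.53, 3.094, -0.0]
contact_force: [-0.2, -0.6, 6.7]
grip_width: 0.0594
gripper_force: 31.8
tcp [0.4374 0.0023 0.0585] dp [0.0011, -0.0002, 0.0015] dr [0.0003, 0.0026, 0.002] t 3.58
```

```bash
python3 -c "
from h import *
go([.4374,.0023,.11],70.45);go([.45,.195,.11],70.45);go([.565,.1968,.11],70.45)"
```

```text
tcp [0.4374 0.0023 0.0585] dp [-0.0001, -0.0, -0.0515] dr [0.0003, 0.0026, 0.002] t 3.58
tcp [0.4374 0.0023 0.0585] dp [0.0521, 0.1859, -0.0516] dr [0.0003, 0.0026, 0.002] t 3.58
tcp [0.4374 0.0023 0.0585] dp [-0.0557, 0.2258, -0.0513] dr [0.0003, 0.0026, 0.002] t 3.58
```

```bash

python3 -m handwheel '[{"dp":[0,0,-0.02],"delta_rot":[0,0.002,0]},{"dp":[0,0,-0.051],"delta_rot":[0,0.002,0]},{"dp":[0.01,0.03,-0.051],"delta_rot":[0,0.002,0]},{"dp":[0.02,0.08,-0.051],"delta_rot":[0,0.002,0]},{"dp":[0.035,0.13,-0.051],"delta_rot":[0,0.002,0]},{"dp":[0.05,0.175,-0.051],"delta_rot":[0,0.002,0]},{"dp":[0.045,0.19,-0.051],"delta_rot":[0,0.002,0]},{"dp":[0.01,0.205,-0.051],"delta_rot":[0,0.002,0]},{"dp":[-0.025,0.218,-0.051],"delta_rot":[0,0.002,0]},{"dp":[-0.045,0.225,-0.051],"delta_rot":[0,0.002,0]},{"dp":[-0.056,0.226,-0.051],"delta_rot":[0,0.002,0]},{"dp":[-0.056,0.226,-0.051],"delta_rot":[0,0.002,0]}]'
python3 -c "
from h import *
import pickle
fs={n:vision.grab_frame(n) for n in('top','wrist','scene')};pickle.dump(fs,open('f2.pkl','wb'))
go([.565,.1968,.0655],70.45)
a=cv2.resize(fs['top']['img'][175:305,180:280],None,fx=4.5,fy=4.5,interpolation=2)
b=fs['wrist']['img'][:,200:440];b=cv2.resize(b,None,fx=1.45,fy=1.45)
h=min(a.shape[0],b.shape[0]);cv2.imwrite('pics/p1.png',np.hstack([a[:h],b[:h]]))"
```

```text
clock: 5.08
tcp_pos: [0.5645, 0.1956, 0.108]
orientation: [-0.532, -3.094, 0.001]
contact_force: [-1.2, -0.3, -2.7]
grip_width: 0.0591
gripper_force: 34.7
tcp [0.5633 0.1967 0.1083] dp [-0.0017, 0.0006, 0.0428] dr [-0.0008, -0.0023, 0.0029] t 5.22
```

View pics/p1.png

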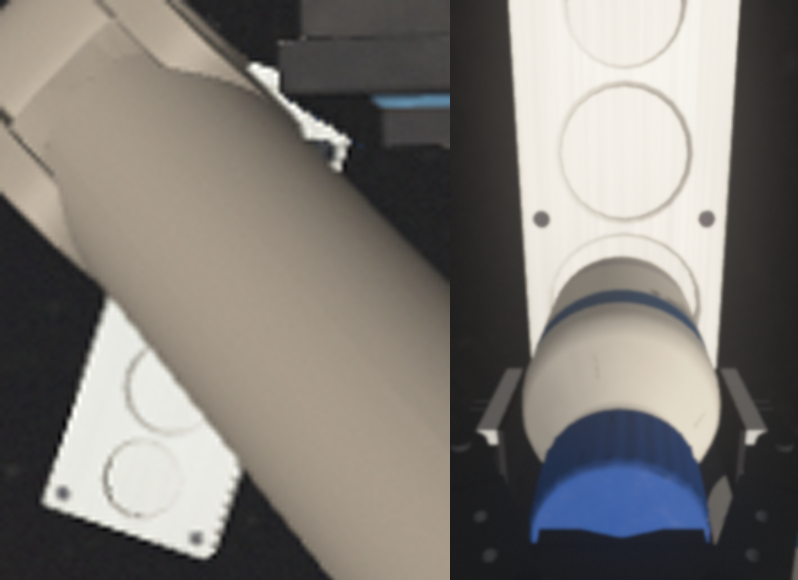

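The wrist half shows the bottle over hole 1: cap centre near crop (621,500), hole 2 centre at (626,151). The elbow hides the top half. I'll check the offset numerically.

```bash
python3 - <<'E'
from h import *
import pickle
f=pickle.load(open("f2.pkl","rb"))["wrist"]
full=lambda u:((u[0]-450)/1.45+200,u[1]/1.45)
print("hole2",atz(f,full((626,151)),.029), "hole1 row-side rim",atz(f,full((626,234)),.029))
u=np.array([.942,-.335]); print("exp rim",np.array(HOLE[1])-u*.037)
o=status.get_obs(); z=o["tcp_pos"][2]-.0585
print("bottle foot edge pt",atz(f,full((620,257)),z), "bottle axis by edge",atz(f,full((620,257)),z)[:2]+u*.031)
# blue-white stripe lateral edges, body at z+.10 shoulder ~ widest: lateral edges at row 385
a,b=[atz(f,full(q),z+.07) for q in((523,390),(719,390))]; print("body",a,b,(a+b)/2)
print("tcp",o["tcp_pos"], "tool axis px at z", proj(f,[[*o["tcp_pos"][:2],z]]))
E
```

```text
hole2 [0.49328989 0.22404688 0.029     ] hole1 row-side rim [0.52915551 0.21144871 0.029     ]
exp rim [0.529346 0.208895]
bottle foot edge pt [0.53420686 0.2066509  0.04977319] bottle axis by edge [0.56340886 0.1962659 ]
body [0.54891419 0.16911627 0.11977319] [0.56957619 0.22733328 0.11977319] [0.55924519 0.19822477 0.11977319]
tcp [0.56332372 0.19674784 0.10827319] tool axis px at z [[317.87809815 222.26300925]]
```

```bash
python3 -c "
from h import *
go([.5647,.1985,.0665],70.45)"
python3 -m handwheel '[{"dp":[-0.001,0.002,0.015],"delta_rot":[-0.001,-0.002,0.003]},{"dp":[-0.001,0.002,0.028],"delta_rot":[-0.001,-0.002,0.003]},{"dp":[-0.001,0.002,0.037],"delta_rot":[-0.001,-0.002,0.003]},{"dp":[-0.001,0.002,0.041],"delta_rot":[-0.001,-0.002,0.003]},{"dp":[-0.001,0.002,0.041],"delta_rot":[-0.001,-0.002,0.003]}]'
python3 -c "
from h import *
go([.5647,.1985,.0655],70.45)"
```

```text
tcp [0.5633 0.1967 0.1083] dp [-0.0008, 0.0021, 0.0418] dr [-0.0008, -0.0023, 0.0029] t 5.22
clock: 5.85
tcp_pos: [0.5658, 0.1985, 0.0669]
orientation: [-0.534, -3.096, -0.001]
contact_force: [-0.4, -0.5, -3.6]
grip_width: 0.059
gripper_force: 34.7
tcp [0.5658 0.1985 0.0669] dp [0.001, -0.0003, 0.0014] dr [0.0006, -0.0002, -0.0005] t 5.85
```

```bash

python3 -m handwheel '[{"dp":[0.001,0,0.001],"delta_rot":[0,0,0]},{"dp":[0.001,0,0.0015],"delta_rot":[0,0,0]},{"dp":[0.001,0,0.0015],"delta_rot":[0,0,0]}]'
```

```text
clock: 6.22
tcp_pos: [0.5651, 0.1988, 0.066]
orientation: [0.534, 3.095, 0.001]
contact_force: [0.3, -0.4, -2.4]
grip_width: 0.059
gripper_force: 34.7
```

```bash

python3 -m handwheel '[{"dp":[0,0,0.001],"delta_rot":[0,0,0]},{"dp":[0,0,0.0015],"delta_rot":[0,0,0]},{"dp":[0,0,0.0015],"delta_rot":[0,0,0]}]'
```

```text
clock: 6.6
tcp_pos: [0.5654, 0.1989, 0.0656]
orientation: [0.534, 3.094, 0.001]
contact_force: [-3.0, -2.6, 7.3]
grip_width: 0.0591
gripper_force: 35.8
```

```bash

python3 -m handwheel '[{"dp":[0,0,0],"delta_rot":[0,0,0]},{"dp":[0,0,0],"delta_rot":[0,0,0]},{"dp":[0,0,0],"delta_rot":[0,0,0]},{"dp":[0,0,0],"delta_rot":[0,0,0]},{"dp":[0,0,-0.01],"delta_rot":[0,0,0]},{"dp":[0,0,-0.05],"delta_rot":[0,0,0]},{"dp":[0,0,-0.1],"delta_rot":[0,0,0]},{"dp":[0,0,-0.13],"delta_rot":[0,0,0]},{"dp":[0.05,0,-0.14],"delta_rot":[0,0,0]},{"dp":[0.09,0,-0.14],"delta_rot":[0,0,0]},{"dp":[0.1,0,-0.14],"delta_rot":[0,0,0]},{"dp":[0.1,0,-0.14],"delta_rot":[0,0,0]}]' 1
python3 -c "
from h import *
import pickle
f=vision.grab_frame('wrist');pickle.dump(f,open('w3.pkl','wb'))
cv2.imwrite('pics/w3.png',f['img'])
go([.434,-.2078,.16],70.45);go([.434,-.2078,.032],70.45)"
```

```text
clock: 8.1
tcp_pos: [0.4709, 0.2322, 0.2048]
orientation: [0.533, 3.094, 0.001]
contact_force: [0.5, -0.4, 0.2]
grip_width: 0.0852
gripper_force: 0.0
tcp [0.4717 0.2318 0.2046] dp [-0.1121, -0.4267, 0.0443] dr [0.0011, 0.0013, -0.0014] t 8.15
tcp [0.4717 0.2318 0.2046] dp [-0.1119, -0.4269, 0.1723] dr [0.0011, 0.0013, -0.0014] t 8.15
```

View pics/w3.png

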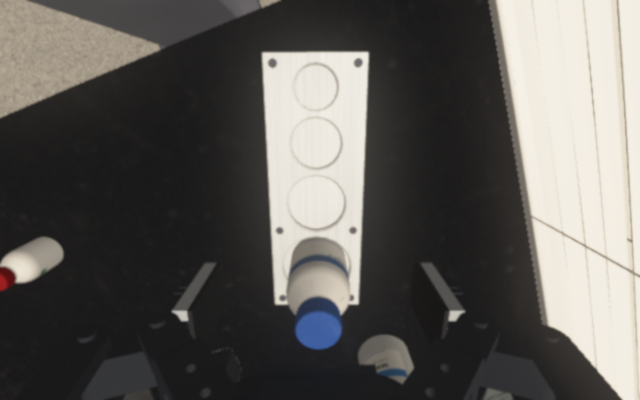

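Bottle 1 stands in hole 1 with its cap at (318,323). The other holes are at (316,203), (316,142) and (316,87).

```bash
python3 -c "
from h import *
import pickle
f=pickle.load(open('w3.pkl','rb'))
for u in((316,203),(316,142),(316,87)):print(atz(f,u,.029).round(4))"
python3 -m handwheel '[{"dp":[-0.015,-0.06,0],"delta_rot":[0.001,0.001,-0.001]},{"dp":[-0.03,-0.12,0],"delta_rot":[0.001,0.001,-0.001]},{"dp":[-0.045,-0.18,0],"delta_rot":[0.001,0.001,-0.001]},{"dp":[-0.06,-0.24,0],"delta_rot":[0.001,0.001,-0.001]},{"dp":[-0.075,-0.3,0],"delta_rot":[0.001,0.001,-0.001]},{"dp":[-0.09,-0.36,0],"delta_rot":[0.001,0.001,-0.001]},{"dp":[-0.105,-0.405,0],"delta_rot":[0.001,0.001,-0.001]},{"dp":[-0.112,-0.427,0.03],"delta_rot":[0.001,0.001,-0.001]},{"dp":[-0.112,-0.427,0.03],"delta_rot":[0.001,0.001,-0.001]}]'
python3 -c "
from h import *
import pickle
f=vision.grab_frame('wrist');pickle.dump(f,open('w4.pkl','wb'))
cv2.imwrite('pics/w4.png',f['img'])
print(proj(f,[[.434,-.2088,.098],[.4563,-.3257,.058],[.45,-.0995,.072]]))
go([.434,-.2078,.032],70.45)"
```

```text
[0.4935 0.223  0.029 ]
[0.4345 0.2441 0.029 ]
[0.3868 0.2613 0.029 ]
clock: 9.28
tcp_pos: [0.4316, -0.2104, 0.172]
orientation: [-0.541, -3.09, -0.001]
contact_force: [-0.7, 0.1, 0.2]
grip_width: 0.0852
gripper_force: 0.0
[[320.33344864 217.52387134]
 [205.16940546 265.99417594]
 [459.92761786 178.80239454]]
tcp [ 0.4327 -0.2087  0.1732] dp [-0.0013, 0.0012, 0.1412] dr [0.0006, -0.0028, -0.0025] t 9.32
```

View pics/w4.png

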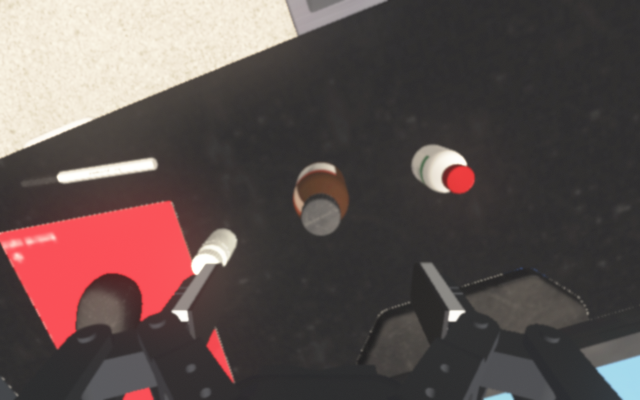

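Amber cap 2 is at (321,216), as predicted; red cap 3 is at (459,179). Descending to grasp.

```bash

python3 -m handwheel '[{"dp":[-0.001,0.001,0.05],"delta_rot":[0.001,-0.003,-0.002]},{"dp":[-0.001,0.001,0.09],"delta_rot":[0.001,-0.003,-0.002]},{"dp":[-0.001,0.001,0.12],"delta_rot":[0.001,-0.003,-0.002]},{"dp":[-0.001,0.001,0.136],"delta_rot":[0.001,-0.003,-0.002]},{"dp":[-0.001,0.001,0.141],"delta_rot":[0.001,-0.003,-0.002]},{"dp":[-0.001,0.001,0.141],"delta_rot":[0.001,-0.003,-0.002]}]'
python3 -m handwheel '[{"dp":[0,0,0],"delta_rot":[0,0,0]},{"dp":[0,0,0],"delta_rot":[0,0,0]},{"dp":[0,0,0],"delta_rot":[0,0,0]},{"dp":[0,0,0],"delta_rot":[0,0,0]},{"dp":[0,0,0],"delta_rot":[0,0,0]},{"dp":[0,0,0],"delta_rot":[0,0,0]},{"dp":[0,0,0],"delta_rot":[0,0,0]},{"dp":[0,0,0],"delta_rot":[0,0,0]}]' 0 30
python3 -c "
from h import *
go([.434,-.2088,.13],70.45);go([.42,.15,.13],70.45);go([.4945,.2228,.13],70.45);go([.4945,.2228,.08],70.45)"
```

```text
clock: 10.07
tcp_pos: [0.4351, -0.2071, 0.0336]
orientation: [0.529, 3.093, -0.003]
contact_force: [-0.2, -0.3, -0.1]
grip_width: 0.0851
gripper_force: 0.0
clock: 11.08
tcp_pos: [0.4347, -0.2075, 0.0337]
orientation: [0.53, 3.093, -0.004]
contact_force: [-1.3, -0.1, 6.0]
grip_width: 0.0455
gripper_force: 29.8
tcp [ 0.4347 -0.2075  0.0337] dp [-0.0001, -0.0016, -0.0963] dr [-0.0017, 0.0035, 0.0019] t 11.07
tcp [ 0.4347 -0.2075  0.0337] dp [0.1325, 0.3321, -0.0973] dr [-0.0017, 0.0035, 0.0019] t 11.07
tcp [ 0.4347 -0.2075  0.0337] dp [0.0865, 0.4255, -0.0973] dr [-0.0017, 0.0035, 0.0019] t 11.07
tcp [ 0.4347 -0.2075  0.0337] dp [0.0866, 0.4256, -0.0473] dr [-0.0017, 0.0035, 0.0019] t 11.07
```

```bash

python3 -m handwheel '[{"dp":[0,0,-0.03],"delta_rot":[-0.002,0.003,0.002]},{"dp":[0,0,-0.08],"delta_rot":[-0.002,0.003,0.002]},{"dp":[0.005,0.02,-0.097],"delta_rot":[-0.002,0.003,0.002]},{"dp":[0.015,0.07,-0.097],"delta_rot":[-0.002,0.003,0.002]},{"dp":[0.027,0.13,-0.097],"delta_rot":[-0.002,0.003,0.002]},{"dp":[0.039,0.19,-0.097],"delta_rot":[-0.002,0.003,0.002]},{"dp":[0.051,0.25,-0.097],"delta_rot":[-0.002,0.003,0.002]},{"dp":[0.063,0.31,-0.097],"delta_rot":[-0.002,0.003,0.002]},{"dp":[0.075,0.365,-0.097],"delta_rot":[-0.002,0.003,0.002]},{"dp":[0.083,0.405,-0.097],"delta_rot":[-0.002,0.003,0.002]},{"dp":[0.0865,0.4255,-0.08],"delta_rot":[-0.002,0.003,0.002]},{"dp":[0.0865,0.4255,-0.05],"delta_rot":[-0.002,0.003,0.002]}]'
python3 -c "
from h import *
import pickle
f=vision.grab_frame('wrist');pickle.dump(f,open('w5.pkl','wb'))
cv2.imwrite('pics/w5.png',cv2.resize(f['img'][:300,220:420],None,fx=2,fy=2))
o=status.get_obs();z=o['tcp_pos'][2]-.0337
u=np.array([.942,-.335,0]);print('pred foot edge',proj(f,[np.r_[o['tcp_pos'][:2],z]-u*.0235])*2-[440,0],'holes',proj(f,[[.4357,.243,.029],[.494,.2222,.029]])*2-[440,0])
go([.4945,.2228,.0415],70.45)"
```

```text
clock: 12.58
tcp_pos: [0.4935, 0.2271, 0.0821]
orientation: [0.526, 3.097, 0.006]
contact_force: [0.1, -0.4, -2.3]
grip_width: 0.0456
gripper_force: 31.8
pred foot edge [[180.65095052 391.61207755]] holes [[179.47980048 264.88483256]
 [180.10864185 457.6277784 ]]
tcp [0.4908 0.2239 0.0778] dp [-0.004, 0.0003, 0.0362] dr [-0.0022, -0.0051, 0.0032] t 12.62
```

View pics/w5.png

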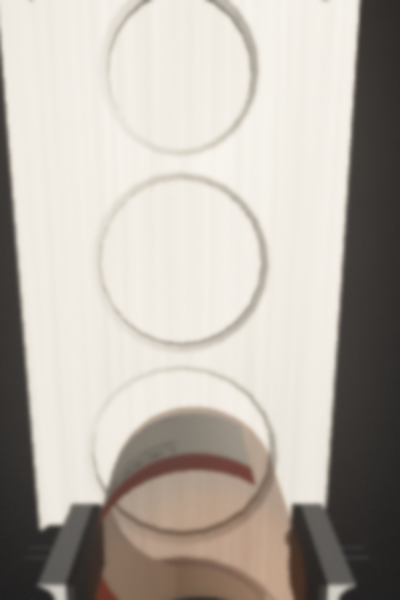

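The amber bottle is in the hand over hole 2 (its ring at crop (184,450)), with about 2 mm of offset left. Correcting and lowering.

```bash

python3 -m handwheel '[{"dp":[-0.002,0.0,0.005],"delta_rot":[-0.002,-0.005,0.003]},{"dp":[-0.002,0.0,0.02],"delta_rot":[-0.002,-0.005,0.003]},{"dp":[-0.002,0.0,0.03],"delta_rot":[-0.002,-0.005,0.003]},{"dp":[-0.002,0.0,0.034],"delta_rot":[-0.002,-0.005,0.003]},{"dp":[-0.002,0,0.034],"delta_rot":[-0.002,-0.005,0.003]},{"dp":[-0.002,0,0.034],"delta_rot":[-0.002,-0.005,0.003]}]'
python3 -c "
from h import *
go([.493,.2232,.0407],70.45)"
```

```text
clock: 13.38
tcp_pos: [0.4962, 0.2227, 0.0486]
orientation: [0.537, 3.09, 0.004]
contact_force: [0.3, 0.4, -1.3]
grip_width: 0.0452
gripper_force: 31.8
tcp [0.4962 0.2227 0.0486] dp [0.0033, -0.0006, 0.0079] dr [0.0034, 0.0048, -0.0027] t 13.38
```

```bash

python3 -m handwheel '[{"dp":[0.0025,0,0],"delta_rot":[0.003,0.005,-0.002]},{"dp":[0.0025,0,0.003],"delta_rot":[0.003,0.005,-0.002]},{"dp":[0.0025,0,0.0055],"delta_rot":[0.003,0.005,-0.002]},{"dp":[0.0025,0,0.0065],"delta_rot":[0.003,0.005,-0.002]},{"dp":[0.0025,0,0.0065],"delta_rot":[0.003,0.005,-0.002]}]'
python3 -c "
from h import *
go([.493,.2232,.0407],70.45)"
```

```text
clock: 14.0
tcp_pos: [0.4935, 0.2233, 0.0416]
orientation: [-0.534, -3.095, 0.0]
contact_force: [0.8, -0.5, -1.5]
grip_width: 0.0455
gripper_force: 31.8
tcp [0.4935 0.2233 0.0416] dp [0.0005, -0.0003, 0.0009] dr [-0.0003, -0.0009, -0.0006] t 14.0
```

```bash

python3 -m handwheel '[{"dp":[0,0,0.001],"delta_rot":[0,0,0]},{"dp":[0,0,0.0015],"delta_rot":[0,0,0]},{"dp":[0,0,0.0015],"delta_rot":[0,0,0]}]'
```

```text
clock: 14.38
tcp_pos: [0.4937, 0.2234, 0.0408]
orientation: [-0.534, -3.096, 0.0]
contact_force: [-1.4, -2.0, 4.1]
grip_width: 0.0455
gripper_force: 32.3
```

```bash

python3 -m handwheel '[{"dp":[0,0,0],"delta_rot":[0,0,0]},{"dp":[0,0,0],"delta_rot":[0,0,0]},{"dp":[0,0,0],"delta_rot":[0,0,0]},{"dp":[0,0,0],"delta_rot":[0,0,0]},{"dp":[0,0,-0.01],"delta_rot":[0,0,0]},{"dp":[0,0,-0.05],"delta_rot":[0,0,0]},{"dp":[0,0,-0.1],"delta_rot":[0,0,0]},{"dp":[0.01,0,-0.14],"delta_rot":[0,0,0]},{"dp":[0.03,0,-0.15],"delta_rot":[0,0,0]},{"dp":[0.05,0,-0.15],"delta_rot":[0,0,0]},{"dp":[0.05,0,-0.15],"delta_rot":[0,0,0]},{"dp":[0.05,0,-0.15],"delta_rot":[0,0,0]}]' 1
python3 -c "
from h import *
import pickle
f=vision.grab_frame('wrist')
cv2.imwrite('pics/w6.png',f['img'])
go([.4499,-.0985,.15],70.45)"
```

```text
clock: 15.88
tcp_pos: [0.4463, 0.2395, 0.1892]
orientation: [-0.534, -3.094, 0.002]
contact_force: [0.5, -0.0, 0.7]
grip_width: 0.0856
gripper_force: 0.0
tcp [0.4467 0.2395 0.1893] dp [-0.1166, -0.3173, 0.0395] dr [-0.0013, -0.0017, -0.0011] t 15.93
```

View pics/w6.png

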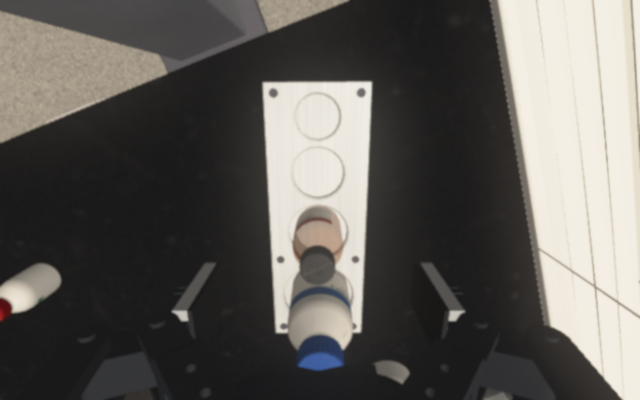

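Bottle 2 stands in hole 2 (cap at (318,263)) and bottle 1 is still upright behind it. Moving to bottle 3.

```bash

python3 -m handwheel '[{"dp":[-0.02,-0.055,0],"delta_rot":[-0.001,-0.002,-0.001]},{"dp":[-0.04,-0.11,0],"delta_rot":[-0.001,-0.002,-0.001]},{"dp":[-0.061,-0.165,0],"delta_rot":[-0.001,-0.002,-0.001]},{"dp":[-0.081,-0.22,0],"delta_rot":[-0.001,-0.002,-0.001]},{"dp":[-0.1,-0.27,0.02],"delta_rot":[-0.001,-0.002,-0.001]},{"dp":[-0.112,-0.305,0.03],"delta_rot":[-0.001,-0.002,-0.001]},{"dp":[-0.1165,-0.317,0.04],"delta_rot":[-0.001,-0.002,-0.001]},{"dp":[-0.1165,-0.317,0.04],"delta_rot":[-0.001,-0.002,-0.001]},{"dp":[-0.1165,-0.317,0.04],"delta_rot":[-0.001,-0.002,-0.001]}]'
python3 -c "
from h import *
f=vision.grab_frame('wrist')
g=cv2.inRange(f['img'],(0,0,110),(70,70,255));g[:,:230]=0;g[:,410:]=0;g[:120]=0;g[300:]=0
m=cv2.moments(g,True);c=(m['m10']/m['m00'],m['m01']/m['m00']);print(m['m00'],c,atz(f,c,.068))
go([.4499,-.0985,.025],70.45)"
```

```text
clock: 17.05
tcp_pos: [0.4505, -0.096, 0.1504]
orientation: [0.529, 3.095, 0.002]
contact_force: [0.2, -0.3, 0.1]
grip_width: 0.0853
gripper_force: 0.0
704.0 (312.65767045454544, 213.22301136363637) [ 0.45130391 -0.09963133  0.068     ]
tcp [ 0.4506 -0.096   0.1506] dp [0.0001, -0.0028, 0.1256] dr [0.0016, 0.0019, 0.0029] t 17.1
```

```bash

python3 -m handwheel '[{"dp":[0,-0.003,0.04],"delta_rot":[0.002,0.002,0.003]},{"dp":[0,-0.003,0.08],"delta_rot":[0.002,0.002,0.003]},{"dp":[0,-0.003,0.105],"delta_rot":[0.002,0.002,0.003]},{"dp":[0,-0.003,0.12],"delta_rot":[0.002,0.002,0.003]},{"dp":[0,-0.003,0.1255],"delta_rot":[0.002,0.002,0.003]},{"dp":[0,-0.003,0.1255],"delta_rot":[0.002,0.002,0.003]}]'
python3 -m handwheel '[{"dp":[0,0,0],"delta_rot":[0,0,0]},{"dp":[0,0,0],"delta_rot":[0,0,0]},{"dp":[0,0,0],"delta_rot":[0,0,0]},{"dp":[0,0,0],"delta_rot":[0,0,0]},{"dp":[0,0,0],"delta_rot":[0,0,0]},{"dp":[0,0,0],"delta_rot":[0,0,0]},{"dp":[0,0,0],"delta_rot":[0,0,0]},{"dp":[0,0,0],"delta_rot":[0,0,0]},{"dp":[0,0,0],"delta_rot":[0,0,0]}]' 0 25
python3 -c "
from h import *
go([.4345,.2438,.1],70.45)"
```

```text
clock: 17.85
tcp_pos: [0.4498, -0.1001, 0.0251]
orientation: [-0.537, -3.095, 0.002]
contact_force: [1.0, -0.3, 0.5]
grip_width: 0.0853
gripper_force: 0.0
clock: 18.98
tcp_pos: [0.4497, -0.1005, 0.0253]
orientation: [0.538, 3.095, -0.002]
contact_force: [0.1, 0.4, 5.4]
grip_width: 0.0347
gripper_force: 24.5
tcp [ 0.4497 -0.1005  0.0253] dp [0.1304, 0.3189, -0.0751] dr [-0.0011, 0.0003, -0.0028] t 18.98
```

```bash

python3 -m handwheel '[{"dp":[0,0,-0.025],"delta_rot":[-0.001,0,-0.003]},{"dp":[0,0,-0.06],"delta_rot":[-0.001,0,-0.003]},{"dp":[0.01,0.02,-0.075],"delta_rot":[-0.001,0,-0.003]},{"dp":[0.03,0.065,-0.075],"delta_rot":[-0.001,0,-0.003]},{"dp":[0.053,0.12,-0.075],"delta_rot":[-0.001,0,-0.003]},{"dp":[0.077,0.175,-0.075],"delta_rot":[-0.001,0,-0.003]},{"dp":[0.1,0.23,-0.075],"delta_rot":[-0.001,0,-0.003]},{"dp":[0.118,0.275,-0.075],"delta_rot":[-0.001,0,-0.003]},{"dp":[0.128,0.305,-0.07],"delta_rot":[-0.001,0,-0.003]},{"dp":[0.1305,0.319,-0.055],"delta_rot":[-0.001,0,-0.003]},{"dp":[0.1305,0.319,-0.045],"delta_rot":[-0.001,0,-0.003]},{"dp":[0.1305,0.319,-0.045],"delta_rot":[-0.001,0,-0.003]}]'
python3 -m handwheel '[{"dp":[0,0,0],"delta_rot":[0,0,0]},{"dp":[0,0,0],"delta_rot":[0,0,0]}]'
python3 -c "
from h import *
f=vision.grab_frame('wrist')
cv2.imwrite('pics/w7.png',cv2.resize(f['img'][:300,220:420],None,fx=2,fy=2))
o=status.get_obs();z=o['tcp_pos'][2]-.0253
u=np.array([.942,-.335,0]);print('pred foot edge',proj(f,[np.r_[o['tcp_pos'][:2],z]-u*.0185])*2-[440,0],'holes',proj(f,[[.435,.2435,.029],[.3865,.2605,.029]])*2-[440,0])
go([.4343,.2438,.0323],70.45)"
```

```text
clock: 20.48
tcp_pos: [0.4326, 0.243, 0.0684]
orientation: [-0.532, -3.093, 0.003]
contact_force: [0.1, 0.6, 0.0]
grip_width: 0.0345
gripper_force: 25.6
clock: 20.72
tcp_pos: [0.4343, 0.2435, 0.0699]
orientation: [0.535, 3.096, 0.0]
contact_force: [-0.3, -0.9, 0.0]
grip_width: 0.0346
gripper_force: 25.6
pred foot edge [[194.23733484 427.15946073]] holes [[195.0393195  468.41170778]
 [193.81539392 301.57738675]]
tcp [0.4343 0.2435 0.0699] dp [0.0001, 0.0002, 0.0376] dr [0.0002, -0.0, -0.0006] t 20.77
```

View pics/w7.png

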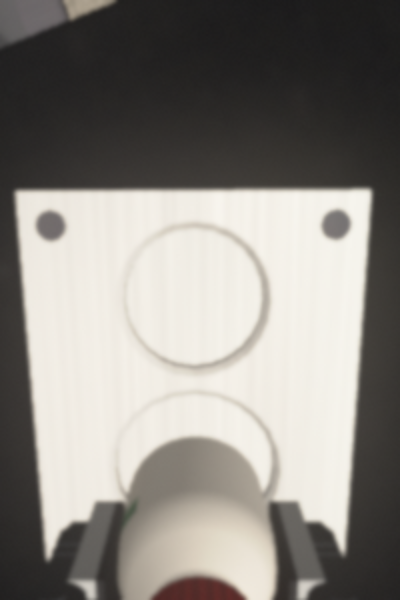

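Hole 4's ring is centred at (196,296) and the bottle's foot edge is at (196,437), so I need to shift about 2 mm towards the narrow end and then lower.

```bash

python3 -m handwheel '[{"dp":[0.002,0.0,0.005],"delta_rot":[0,0,0]},{"dp":[0.002,0.0,0.018],"delta_rot":[0,0,0]},{"dp":[0.002,0.0,0.029],"delta_rot":[0,0,0]},{"dp":[0.002,0.0,0.035],"delta_rot":[0,0,0]},{"dp":[0.002,0,0.0375],"delta_rot":[0,0,0]},{"dp":[0.002,0,0.0375],"delta_rot":[0,0,0]},{"dp":[0.002,0,0.0375],"delta_rot":[0,0,0]}]'
python3 -c "
from h import *
go([.4325,.2441,.0323],70.45)"
```

```text
clock: 21.65
tcp_pos: [0.4316, 0.2444, 0.0323]
orientation: [-0.532, -3.095, 0.002]
contact_force: [-3.1, -1.4, 7.3]
grip_width: 0.0343
gripper_force: 26.4
tcp [0.4316 0.2444 0.0323] dp [-0.0009, 0.0, -0.0] dr [-0.0014, -0.0007, 0.0005] t 21.65
```

```bash

python3 -m handwheel '[{"dp":[0,0,0],"delta_rot":[0,0,0]},{"dp":[0,0,0],"delta_rot":[0,0,0]},{"dp":[0,0,0],"delta_rot":[0,0,0]},{"dp":[0,0,0],"delta_rot":[0,0,0]},{"dp":[0,0,-0.01],"delta_rot":[0,0,0]},{"dp":[0,0,-0.05],"delta_rot":[0,0,0]},{"dp":[0,0,-0.1],"delta_rot":[0,0,0]},{"dp":[0,0,-0.14],"delta_rot":[0,0,0]},{"dp":[0,0,-0.15],"delta_rot":[0,0,0]},{"dp":[0,0,-0.15],"delta_rot":[0,0,0]},{"dp":[0,0,-0.15],"delta_rot":[0,0,0]}]' 1
python3 -c "
from h import *
f=vision.grab_frame('wrist')
cv2.imwrite('pics/w8.png',f['img'])
go([.4563,-.325,.15],70.45)"
```

```text
clock: 23.02
tcp_pos: [0.4314, 0.244, 0.1807]
orientation: [-0.532, -3.094, 0.002]
contact_force: [0.1, -0.8, -0.3]
grip_width: 0.0852
gripper_force: 0.0
tcp [0.4314 0.244  0.1806] dp [-0.2137, -0.5279, 0.0312] dr [-0.002, -0.0024, 0.0005] t 23.07
```

View pics/w8.png

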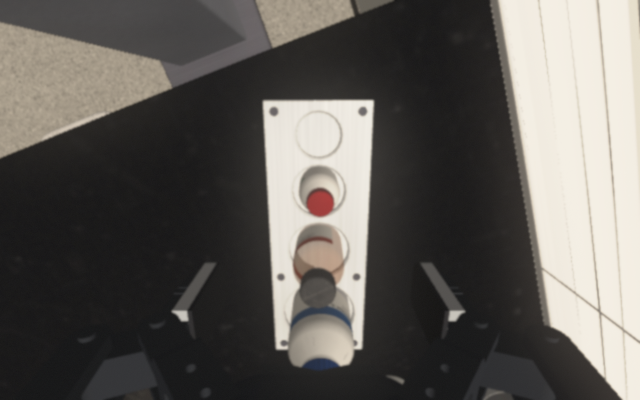

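Bottle 3 is upright in hole 3 (cap (320,202)), and hole 4 is at (318,134). Moving to bottle 4.

```bash

python3 -m handwheel '[{"dp":[-0.02,-0.05,0],"delta_rot":[-0.002,-0.002,0]},{"dp":[-0.043,-0.106,0],"delta_rot":[-0.002,-0.002,0]},{"dp":[-0.066,-0.163,0],"delta_rot":[-0.002,-0.002,0]},{"dp":[-0.089,-0.22,0],"delta_rot":[-0.002,-0.002,0]},{"dp":[-0.112,-0.277,0],"delta_rot":[-0.002,-0.002,0]},{"dp":[-0.135,-0.333,0],"delta_rot":[-0.002,-0.002,0]},{"dp":[-0.158,-0.39,0],"delta_rot":[-0.002,-0.002,0]},{"dp":[-0.181,-0.447,0.01],"delta_rot":[-0.002,-0.002,0]},{"dp":[-0.2,-0.495,0.02],"delta_rot":[-0.002,-0.002,0]},{"dp":[-0.214,-0.528,0.031],"delta_rot":[-0.002,-0.002,0]},{"dp":[-0.214,-0.528,0.031],"delta_rot":[-0.002,-0.002,0]},{"dp":[-0.214,-0.528,0.031],"delta_rot":[-0.002,-0.002,0]}]'
python3 -m handwheel '[{"dp":[0,0,0],"delta_rot":[0,0,0]},{"dp":[0,0,0],"delta_rot":[0,0,0]}]'
python3 -c "
from h import *
f=vision.grab_frame('wrist')
cv2.imwrite('pics/w9.png',f['img'])
print(proj(f,[[.4563,-.3257,.058]]))
go([.4563,-.3255,.0255],70.45)"
```

```text
clock: 24.58
tcp_pos: [0.4571, -0.3232, 0.1499]
orientation: [-0.531, -3.096, -0.005]
contact_force: [-0.7, 0.7, -0.8]
grip_width: 0.0854
gripper_force: 0.0
clock: 24.82
tcp_pos: [0.4577, -0.3235, 0.1512]
orientation: [0.53, 3.095, 0.003]
contact_force: [0.6, -0.4, -0.1]
grip_width: 0.0855
gripper_force: 0.0
[[313.61080951 205.35518171]]
tcp [ 0.4577 -0.3237  0.1512] dp [0.0009, -0.0023, 0.1257] dr [0.0018, 0.0017, 0.0018] t 24.88
```

View pics/w9.png

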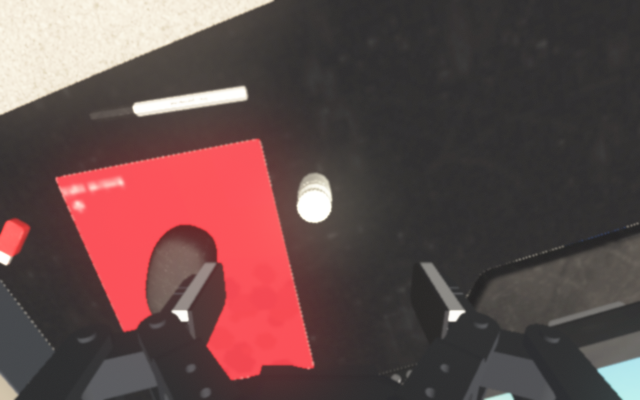

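White cap 4 is at (315,205), as predicted; the mouse lies to the left, so I'll descend with a smaller opening.

```bash

python3 -m handwheel '[{"dp":[0.001,-0.002,0.03],"delta_rot":[0.002,0.002,0.002]},{"dp":[0.001,-0.002,0.07],"delta_rot":[0.002,0.002,0.002]},{"dp":[0.001,-0.002,0.1],"delta_rot":[0.002,0.002,0.002]},{"dp":[0.001,-0.002,0.119],"delta_rot":[0.002,0.002,0.002]},{"dp":[0.001,-0.002,0.1257],"delta_rot":[0.002,0.002,0.002]},{"dp":[0.001,-0.002,0.1257],"delta_rot":[0.002,0.002,0.002]},{"dp":[0.001,-0.002,0.1257],"delta_rot":[0.002,0.002,0.002]}]' 0.7
python3 -m handwheel '[{"dp":[0,0,0],"delta_rot":[0,0,0]},{"dp":[0,0,0],"delta_rot":[0,0,0]},{"dp":[0,0,0],"delta_rot":[0,0,0]},{"dp":[0,0,0],"delta_rot":[0,0,0]},{"dp":[0,0,0],"delta_rot":[0,0,0]},{"dp":[0,0,0],"delta_rot":[0,0,0]},{"dp":[0,0,0],"delta_rot":[0,0,0]},{"dp":[0,0,0],"delta_rot":[0,0,0]},{"dp":[0,0,0],"delta_rot":[0,0,0]}]' 0 22
python3 -c "
from h import *
go([.3855,.261,.1],70.45)"
```

```text
clock: 25.75
tcp_pos: [0.4567, -0.3263, 0.0262]
orientation: [0.536, 3.094, -0.001]
contact_force: [0.1, 0.6, 0.5]
grip_width: 0.06
gripper_force: 0.0
clock: 26.88
tcp_pos: [0.4563, -0.3262, 0.0259]
orientation: [0.536, 3.095, -0.001]
contact_force: [-0.5, 1.0, 6.2]
grip_width: 0.0268
gripper_force: 21.6
tcp [ 0.4563 -0.3262  0.0259] dp [0.2642, 0.5292, -0.0745] dr [-0.0005, 0.0002, -0.0018] t 26.88
```

```bash

python3 -m handwheel '[{"dp":[0,0,-0.025],"delta_rot":[0,0,-0.002]},{"dp":[0.005,0.015,-0.075],"delta_rot":[0,0,-0.002]},{"dp":[0.02,0.055,-0.11],"delta_rot":[0,0,-0.002]},{"dp":[0.04,0.107,-0.11],"delta_rot":[0,0,-0.002]},{"dp":[0.06,0.16,-0.11],"delta_rot":[0,0,-0.002]},{"dp":[0.08,0.212,-0.11],"delta_rot":[0,0,-0.002]},{"dp":[0.1,0.264,-0.11],"delta_rot":[0,0,-0.002]},{"dp":[0.12,0.316,-0.11],"delta_rot":[0,0,-0.002]},{"dp":[0.142,0.368,-0.11],"delta_rot":[0,0,-0.002]},{"dp":[0.165,0.42,-0.11],"delta_rot":[0,0,-0.002]},{"dp":[0.19,0.455,-0.11],"delta_rot":[0,0,-0.002]},{"dp":[0.22,0.485,-0.11],"delta_rot":[0,0,-0.002]}]'
python3 -c "
from h import *
go([.3855,.261,.065],70.45)"
```

```text
clock: 28.38
tcp_pos: [0.4115, 0.2066, 0.1353]
orientation: [-0.532, -3.096, -0.001]
contact_force: [0.4, -0.8, -0.6]
grip_width: 0.0264
gripper_force: 22.0
tcp [0.4115 0.2066 0.1353] dp [0.0426, 0.0426, 0.0704] dr [0.0005, -0.0005, 0.0009] t 28.38
```

```bash

python3 -m handwheel '[{"dp":[0.025,0.025,0],"delta_rot":[0,0,0]},{"dp":[0.043,0.043,0.01],"delta_rot":[0,0,0]},{"dp":[0.043,0.043,0.04],"delta_rot":[0,0,0]},{"dp":[0.043,0.043,0.062],"delta_rot":[0,0,0]},{"dp":[0.043,0.043,0.07],"delta_rot":[0,0,0]},{"dp":[0.043,0.043,0.07],"delta_rot":[0,0,0]},{"dp":[0.043,0.043,0.07],"delta_rot":[0,0,0]},{"dp":[0.043,0.043,0.07],"delta_rot":[0,0,0]}]'
python3 -c "
from h import *
f=vision.grab_frame('wrist')
cv2.imwrite('pics/w10.png',cv2.resize(f['img'][100:300,220:420],None,fx=3,fy=3))
o=status.get_obs();z=o['tcp_pos'][2]-.0259
u=np.array([.942,-.335,0]);F=lambda P:(proj(f,P)-[220,100])*3
print('pred foot edge',F([np.r_[o['tcp_pos'][:2],z]-u*.014]),'hole c,rim',F([[.386,.261,.029],np.array([.386,.261,.029])-u*.02]))
go([.3855,.261,.0329],70.45)"
```

```text
clock: 29.38
tcp_pos: [0.3862, 0.26, 0.066]
orientation: [0.533, 3.096, 0.001]
contact_force: [-0.5, -1.1, -0.5]
grip_width: 0.0266
gripper_force: 22.0
pred foot edge [[290.3982803  361.95893266]] hole c,rim [[295.43280675 404.95939136]
 [295.3880626  310.56712823]]
tcp [0.3861 0.2599 0.0659] dp [0.0009, 0.0008, 0.033] dr [0.0008, 0.0002, 0.0001] t 29.43
```

View pics/w10.png

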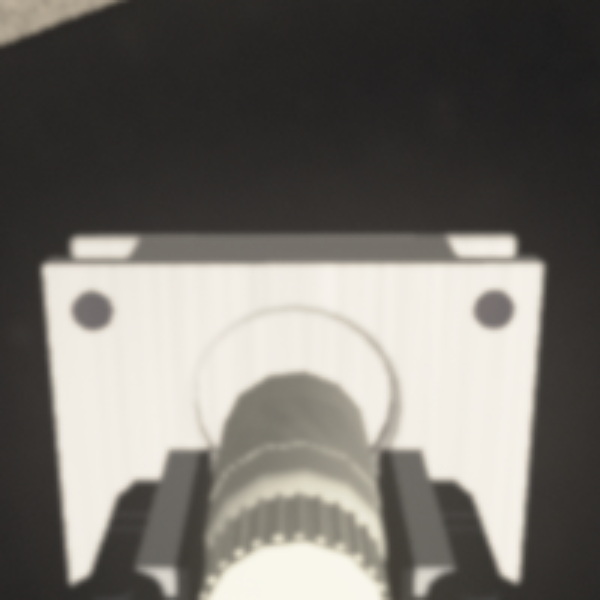

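Hole 4's rim top is at (297,306) and the foot edge at (294,372), so I need a 2.5 mm shift along tool x and then lower.

```bash

python3 -m handwheel '[{"dp":[0.0025,0.001,0.004],"delta_rot":[0.001,0,0]},{"dp":[0.0025,0.001,0.015],"delta_rot":[0.001,0,0]},{"dp":[0.0025,0.001,0.025],"delta_rot":[0.001,0,0]},{"dp":[0.0025,0.001,0.031],"delta_rot":[0.001,0,0]},{"dp":[0.0025,0.001,0.033],"delta_rot":[0.001,0,0]},{"dp":[0.0025,0.001,0.033],"delta_rot":[0.001,0,0]},{"dp":[0.0025,0.001,0.033],"delta_rot":[0.001,0,0]}]'
```

```text
clock: 30.3
tcp_pos: [0.3833, 0.2613, 0.0328]
orientation: [-0.532, -3.095, 0.004]
contact_force: [-3.5, -2.5, 14.2]
grip_width: 0.0268
gripper_force: 23.1
```

```bash

python3 -m handwheel '[{"dp":[0,0,0],"delta_rot":[0,0,0]},{"dp":[0,0,0],"delta_rot":[0,0,0]},{"dp":[0,0,0],"delta_rot":[0,0,0]},{"dp":[0,0,0],"delta_rot":[0,0,0]},{"dp":[0,0,-0.01],"delta_rot":[0,0,0]},{"dp":[0,0,-0.05],"delta_rot":[0,0,0]},{"dp":[0,0,-0.1],"delta_rot":[0,0,0]},{"dp":[0,0,-0.14],"delta_rot":[0,0,0]},{"dp":[0,-0.05,-0.15],"delta_rot":[0,0,0]},{"dp":[-0.03,-0.1,-0.15],"delta_rot":[0,0,0]},{"dp":[-0.06,-0.15,-0.15],"delta_rot":[0,0,0]},{"dp":[-0.06,-0.15,-0.15],"delta_rot":[0,0,0]}]' 0.9
python3 -c "
from h import *
f=vision.grab_frame('top');g=vision.grab_frame('wrist')
a=cv2.resize(f['img'][110:310,150:330],None,fx=2.2,fy=2.2);b=cv2.resize(g['img'],None,fx=.62,fy=.62)
c=np.zeros((440,396+397,3),np.uint8);c[:,:396]=a[:440,:396];c[:248,396:793]=b[:248,:397];cv2.imwrite('pics/end.png',c)"
```

```text
clock: 31.8
tcp_pos: [0.3904, 0.096, 0.1828]
orientation: [-0.545, -3.094, 0.004]
contact_force: [-0.8, 0.5, 0.1]
grip_width: 0.0768
gripper_force: 0.0
```

View pics/end.png

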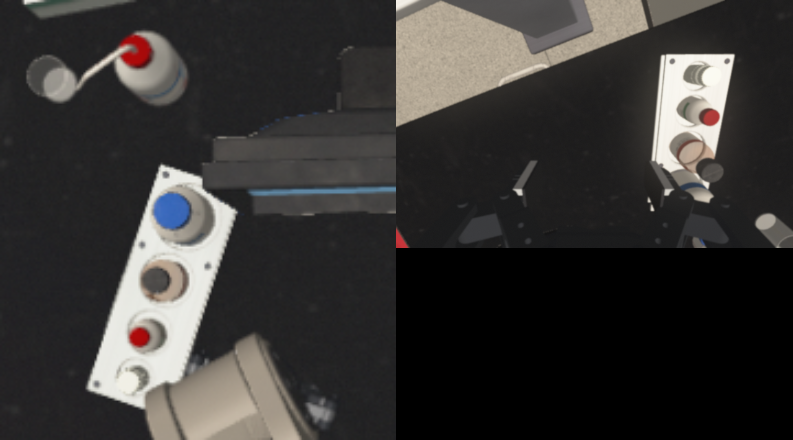

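All four bottles stand upright in their holes, in crop: blue (172,210), amber (156,280), red (140,337), white (131,380). The wash bottle is untouched.

```bash
python3 -c "
from bench import r
print(r.hand_in())"
```

```text
the job is handed in; nothing more can be done
None
```

All four bottles are standing upright in the rack, largest to smallest from the widest hole to the narrowest; the wash bottle was not touched, and the job was handed in at about 32 s (no verdict was returned).

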